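# Put the tap parts back on their own mats on the mirror cupboard's board

## Task

The tap parts on the pine board lie on each other's mats: put each, standing upright, in the middle of the mat of its own colour - the white ceramic tap handle on the white mat, the blue float valve on the blue mat, the chrome aerator on the steel mat. First set the tap handle down upright on the free round cork mat and let go, and bring it to the white mat once that is clear, so that the cork is empty again at the end. Leave the red screwdriver and the hex key holder undisturbed.

Things in the scene. Friction and masses are not known exactly. Their poses are not given: they have to be found in the camera images.
- tap_handle: white ceramic lever tap handle, loose, standing upright, about 140 g: a round body 44 mm in diameter (46 mm steel collar in the lowest 6 mm) up to 44 mm high, and above it, from 44 to 55 mm height, a white lever 15 mm wide that runs along the body's x axis from 10 mm behind the centre to 50 mm in front; a small steel cap tops it at 57 mm. Origin at the centre of its underside, z up. Starts on the blue mat.
- float_valve: blue plastic float valve, loose, standing upright, about 70 g: a round float 48 mm in diameter and 36 mm high, on it a 16 mm stem up to 55 mm and a level white inlet pipe 14 mm in diameter, centred 47 mm high, that runs along the body's x axis from the centre to 30 mm in front (an 18 mm nut on it). Origin at the centre of its underside, z up. Starts on the steel mat.
- aerator: chrome tap aerator, loose, standing upright, about 60 g: a plain cylinder 28 mm in diameter and 34 mm high with a dark line round it and a dark top disc. Origin at the centre of its underside, z up. Starts on the white mat.
- white_mat: white square mat, 84 x 84 x 4 mm, the place of the tap handle; fixed on the pine board; origin at the centre of its underside, its top 4 mm above the origin, z up
- blue_mat: blue square mat, 84 x 84 x 4 mm, the place of the float valve; fixed on the pine board; origin at the centre of its underside, its top 4 mm above the origin, z up
- steel_mat: bare steel square mat, 84 x 84 x 4 mm, the place of the aerator; fixed on the pine board; origin at the centre of its underside, its top 4 mm above the origin, z up
- cork_mat: brown round cork mat, 92 mm in diameter, 4 mm thick, free at the start; fixed on the pine board; origin at the centre of its underside, its top 4 mm above the origin, z up. The mats lie on an 18 mm thick pine board (380 x 720 mm) fixed on the table, so their tops are 22 mm above the table. Mats and hex key holder trade places from start to start.
- screwdriver: red-handled screwdriver, 160 mm long, loose, lying on the board along its x axis, handle towards -x; a bystander. Origin at the centre of its underside, at board height.
- hex_holder: stainless hex key holder, loose, 400 g, a block 34 x 66 x 42 mm (x, y, z) with four hex keys standing in it up to 76 mm high; a bystander. Origin at the centre of its underside.
Not all that is in view belongs to the job. There is more than one size of the float_valve; the one meant has the size given above.

How it is judged (in metres and radians):
On the way:
1. the tap handle stands upright on the cork mat, released, while the float valve and the aerator are still in their first places (horizontal distance between tap_handle and cork_mat below 0.03 m and z of tap_handle in the frame of cork_mat between 0 and 0.009 m and angle between tap_handle's own z axis and vertical below 0.15 rad and linear speed of tap_handle below 0.02 m/s and contact force between tap_handle and the fingers below 0.1 N and distance of each of float_valve, aerator from where it was at the start of the episode below 0.03 m), for 0.2 s.
At the end, for the whole second after the job is handed in: Tap handle on the white mat, float valve on the blue mat and aerator on the steel mat, each within 15 mm of the mat's centre, upright within 0.15 rad, resting on the mat, released and at rest (horizontal distance between tap_handle and white_mat below 0.015 m and z of tap_handle in the frame of white_mat between 0 and 0.009 m and angle between each of tap_handle, float_valve, aerator's own z axis and vertical below 0.15 rad and linear speed of each of tap_handle, float_valve, aerator below 0.02 m/s and contact force between each of tap_handle, float_valve, aerator and the fingers below 0.1 N and horizontal distance between float_valve and blue_mat below 0.015 m and z of float_valve in the frame of blue_mat between 0 and 0.009 m and horizontal distance between aerator and steel_mat below 0.015 m and z of aerator in the frame of steel_mat between 0 and 0.009 m); the robot touches nothing.
It fails at once if the screwdriver is shifted by more than 20 mm (distance of screwdriver from where it was at the start of the episode above 0.02 m).
It fails at once if the hex key holder is shifted by more than 20 mm (distance of hex_holder from where it was at the start of the episode above 0.02 m).
It also fails if it takes over 104 s, if anything falls off the work surface, if the arm or the gripper's body presses on something with over 40 N, if the wrist force passes 120 N, or if a joint passes its speed limit or range.

## Robot

A 6-joint arm with a two-finger parallel gripper is mounted at the origin on the work surface. World frame = base frame: x ahead of the robot, y to its left, z up, the work surface at z = 0. Lengths are in mm, angles in rad, forces in N, time in s.
With the tool pointing down it reaches from about 350 to 925 mm from the base axis. Payload 6.4 kg.
Tool frame: the origin (TCP) lies on the centre line of the jaws, within the pads' length; the fingertips stand 8 mm ahead of it and the grasp point (between the pads) lies 11 mm behind it; z points along the fingers, y is the direction in which the jaws open and shut (so a half turn about z gives the same grasp; the last joint's range is limited). The gripper opens to 85 mm and grips with 20 to 120 N. Pads are 22 mm wide; open, the fingers measure 114 mm over their backs; the gripper's body (76 mm by 85 mm) begins 54 mm behind the grasp point. The pads swing forward as they close: fully open they stand 13 mm farther back than shut.
Start: joints at [0.945, 0.245, 1.558, -0, 1.339, -0.174], TCP at [283.78, 584.793, 239.29] pointing down, gripper open.
Joint ranges: [-3.13, 3.13], [-1.02, 2.26], [0.13, 2.54], [-0.95, 4.09], [0.21, 2.88], [-2.74, 2.74]. Speed limits (rad/s): [2.57, 2.57, 3.14, 3.14, 3.14, 3.14].

## Interface

Orientations are given as a rotation vector (axis times angle).
In Python, from station import readout, camera, order gives the robot as it stands.
- The arm moves only by the tool move_arm, never from a script. Its argument "targets" is a list that holds one entry, the list of rows, each a list of 5 numbers: the shift along the tool's x, y, z in m, then the turn about the tool's z in degrees, then the closure, from -1 (fully open) to 1 (shut), so that 0 is half open. A call has 1 to 10 rows; each row shifts and turns the commanded pose from where the row before left it, along the tool's axes as they then stand; what a row does not reach is not made up. A row lasts 1/10 s, in which the tool goes at most 50 mm and 8.59 degrees, less where a joint would pass 70% of its speed; a pose out of reach is approached as far as the arm can. A call is refused whole if a number of a shift passes 0.05 or a number of a turn 8.59, either way. A call with a gripper value outside its range is refused whole. The fingers move at their own pace and stop on an object; "grip_force" is the grip in N (left out, the last holds). Time passes only in rows, so rows that do not move let the fingers close. It gives the time, the measured TCP pose, the force and the opening at its end, in the units of the state.
- readout.get_obs(): the state, without advancing time (a new reading comes with each control period).
- camera(name): name is "side" or "top"; returns a dict with "image" (384x512x3 uint8, red, green, blue), "fx", "fy", "cx", "cy" (pixels), "dist_coeffs" ([k1, k2, p1, p2, k3] as OpenCV has them; the pictures are not rectified), "eye" and "rotation" of the camera in the world. Camera axes: x right, y down, z forward; pixel columns grow to the right and rows downward; lengths in mm; the calibration is good to about 2 mm. A picture is of the moment at which its call begins. There is no depth.
- order.finish_job(): hands the job in, once; it reports no verdict.
The state is a dict: "clock": time; "qpos": joint angles; "joint_velocities": joint speeds; "joint_torque": joint torques, N m; "tcp_pos": TCP position; "eef_rot": TCP orientation; "wrist_force": force on the tool from outside, world axes, zero at the start; "ft_torque": the same for the moment, N m; "gripper_width": opening from 0.0 (shut) to 1.0 (fully open).
Only numpy, scipy, OpenCV 4.12 (cv2) and the standard library are available. Lean on these libraries where they do the work, as an engineer would, in place of code of your own. Each camera call takes 0.05 s, during which the arm holds its last target. There are 200 camera calls.

## Working session

There is one attempt and no reset: what is moved stays moved. The work goes in short steps, Python scripts to look and compute and a tool call to move; the robot and the scene stay as the last step left them, time stands still between calls to the robot, and variables do not carry over. Pictures are saved under pics/ and viewed, about 12 in all and at most 16, crops included, and the job is handed in when it is done.

Besides the shell and the picture viewer there is one more tool, called after "Request:" by a JSON object that holds its "method" and its "body", one argument or row to a line. move_arm: Moves the arm, as the interface text tells. Its arguments: {"type":"object","properties":{"targets":{"type":"array"},"grip_force":{"type":"number"}},"required":["targets"]}

```bash
mkdir -p pics; ls; cat > h.py <<'E'
import numpy as np, cv2
from station import readout, camera, order
def grab(n,f):
    c=camera(n); cv2.imwrite(f,c["image"][:,:,::-1]); np.save(f+'.npy',c,allow_pickle=True); return c
def load(f): return np.load(f+'.npy',allow_pickle=True).item()
def K(c): return np.array([[c["fx"],0,c["cx"]],[0,c["fy"],c["cy"]],[0,0,1.]])
def world(c,px,z):
    p=cv2.undistortPoints(np.array(px,float).reshape(-1,1,2),K(c),np.array(c["dist_coeffs"],float)).reshape(-1,2)
    d=np.c_[p,np.ones(len(p))]@np.array(c["rotation"]).T; e=np.array(c["eye"])
    return e+d*((z-e[2])/d[:,2])[:,None]
def proj(c,P):
    R=np.array(c["rotation"]).T
    return cv2.projectPoints(np.array(P,float).reshape(-1,1,3),cv2.Rodrigues(R)[0],-R@np.array(c["eye"]),K(c),np.array(c["dist_coeffs"],float))[0].reshape(-1,2)
E
python3 - <<'E'
from h import *
np.set_printoptions(precision=3,suppress=True)
for n in("top","side"):
    c=grab(n,f"pics/{n}0.png"); print(n,c["eye"],np.array(c["rotation"]).tolist(),c["fx"],c["dist_coeffs"])
print(readout.get_obs())
a=[cv2.imread(f"pics/{n}0.png") for n in("top","side")]
E
```

```text
pics
top [374.34   -6.635 926.682] [-2.1480377097869083, 2.154263909108952, -0.16968277633776316] 358.3624118146251 [0.01 0.   0.   0.   0.  ]
side [ 341.278 -633.048  616.522] [-2.2597877552503913, 0.2760040898426761, -0.1359290539121884] 379.10425612524756 [0.008 0.    0.    0.    0.   ]
{'clock': 0.1, 'qpos': array([ 0.945,  0.246,  1.559,  0.   ,  1.339, -0.174]), 'joint_velocities': array([ 0.   , -0.002, -0.003,  0.001, -0.001, -0.002]), 'joint_torque': array([  0.   , -43.067, -32.713,  -0.   ,   0.003,   0.   ]), 'tcp_pos': array([283.446, 584.401, 238.251]), 'eef_rot': array([-0.703, -3.061,  0.003]), 'wrist_force': array([0.362, 0.01 , 0.177]), 'ft_torque': array([-0.012,  0.001, -0.019]), 'gripper_width': 1.0035283314161174}
```

View pics/top0.png

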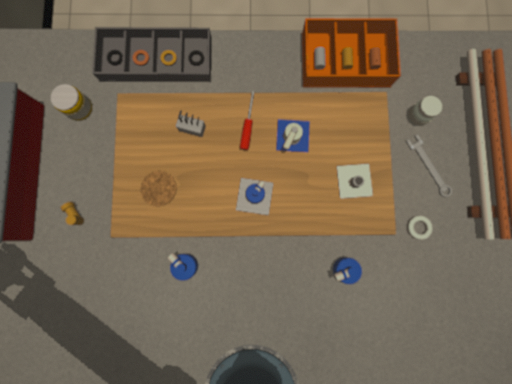

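View pics/side0.png

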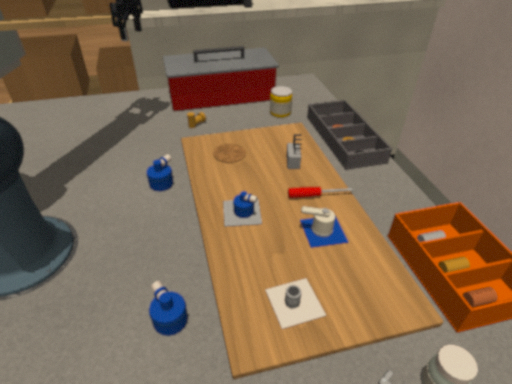

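```bash
sed -i 's/np.array(c\["rotation"\])/cv2.Rodrigues(np.array(c["rotation"],float))[0]/' h.py
python3 - <<'E'
from h import *
np.set_printoptions(precision=1,suppress=True)
c=load("pics/top0.png"); im=c["image"]; hsv=cv2.cvtColor(im,cv2.COLOR_RGB2HSV)
print("board corners",world(c,[(117,93),(388,93),(394,236),(111,236)],18))
def comp(mask,box,name,z):
    m=np.zeros(mask.shape,np.uint8); x0,y0,x1,y1=box; m[y0:y1,x0:x1]=mask[y0:y1,x0:x1]*255
    n,l,s,ce=cv2.connectedComponentsWithStats(m); i=1+np.argmax(s[1:,4])
    pts=cv2.findContours((l==i).astype(np.uint8),cv2.RETR_EXTERNAL,cv2.CHAIN_APPROX_NONE)[0][0].reshape(-1,2)
    w=world(c,pts,z)[:,:2].astype(np.float32); r=cv2.minAreaRect(w); k=cv2.minEnclosingCircle(w)
    print(name,"px",ce[i],s[i],"rect",np.array(r[0]),np.array(r[1]),r[2],"circ",np.array(k[0]),k[1])
H,S,V=[hsv[...,i].astype(int) for i in range(3)]
blue=(H>100)&(H<130)&(S>120); lowS=(S<60)
comp(blue,(270,112,320,160),"bluemat",22)
comp(lowS&(V>120),(230,170,280,222),"steelmat",22)
comp(lowS&(V>150),(325,155,385,205),"whitemat",22)
comp(blue,(230,170,280,222),"float(top36)",58)
comp((S>90)&(V<150)&~blue,(130,160,190,215),"cork",22)
comp(lowS&(V>130),(270,112,320,160),"handle",77)
comp((V<130)&(S<90),(345,170,370,195),"aerator",56)
comp((H<8)&(S>180),(230,85,262,160),"screwdr",25)
comp(lowS,(170,105,212,140),"hex",60)
crop=[cv2.resize(im[y:y+60,x:x+60],(380,380),interpolation=cv2.INTER_CUBIC) for x,y in((265,105),(225,165),(328,152),(128,158))]
cv2.imwrite("pics/crop0.png",np.vstack([np.hstack(crop[:2]),np.hstack(crop[2:])])[:,:,::-1][:760:1])
a=cv2.imread("pics/crop0.png"); cv2.imwrite("pics/crop0.png",cv2.resize(a,(600,600)))
E
```

```text
board corners [[ 753.9  353.2   18. ]
 [ 754.7 -366.7   18. ]
 [ 376.8 -360.6   18. ]
 [ 379.4  348.5   18. ]]
bluemat px [301.8 138.9] [289 122  20  29 255] rect [ 635.9 -125. ] [46.4 77.7] 86.23228454589844 circ [ 637.  -123.7] 43.611568450927734
steelmat px [254.1 197.1] [236 178  37  37 735] rect [478.5  -8.9] [82.1 82.1] 81.03511047363281 circ [478.   -8.4] 55.90098190307617
whitemat px [353.9 180.4] [337 164  35  34 871] rect [ 517.8 -265.2] [83.3 82. ] 4.243151664733887 circ [ 519.  -264.3] 55.66055679321289
float(top36) px [254.2 194. ] [246 185  18  18 208] rect [481.1 -10.1] [41.6 39.8] 44.91448974609375 circ [481.2 -10.2] 21.607528686523438
cork px [158.2 188.4] [ 135  170   43   37 1047] rect [498.  235.3] [95.8 94.7] 59.5167121887207 circ [497.5 240. ] 53.09341049194336
handle px [292.4 133.1] [284 123  19  25 300] rect [ 621.9 -104.7] [42.5 62.7] 85.70279693603516 circ [622.3 -99.3] 33.904048919677734
aerator px [355.5 181.7] [349 177  14  11 120] rect [ 508.7 -258.7] [32.6 24.9] 89.8897705078125 circ [ 510.7 -259.4] 17.569055557250977
screwdr px [245.8 134.4] [240 119  12  31 246] rect [640.1  12.2] [21.8 80.6] 80.97261047363281 circ [640.3  13.3] 40.356990814208984
hex px [190.1 125.1] [176 115  28  21 382] rect [652.7 151.3] [68.4 38.1] 73.58146667480469 circ [652.3 150.8] 37.22138595581055
```

View pics/crop0.png

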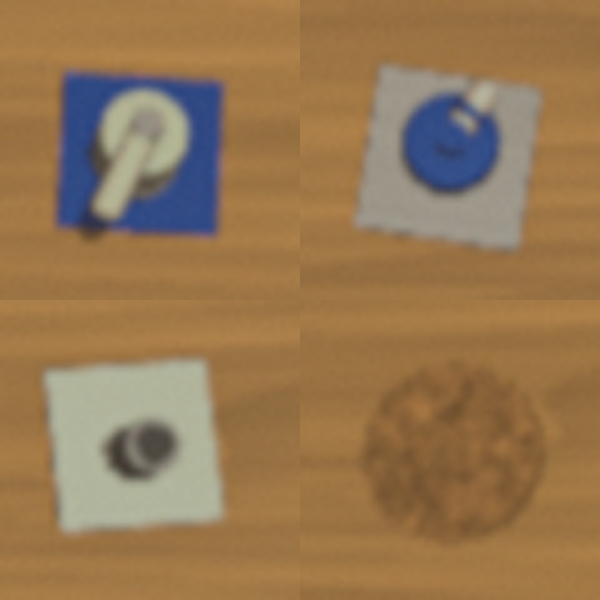

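```bash
cat >> h.py <<'E'
from scipy.spatial.transform import Rotation as Ro
def state():
    o=readout.get_obs(); R=Ro.from_rotvec(o["eef_rot"]).as_matrix(); return o,R
def to(x,y,ztcp,jaw=None):
    "jaw: wanted world direction (deg) of tool y, mod 180; prints turn first, then shifts (in m) after turning"
    o,R=state(); t=0
    if jaw is not None:
        cur=np.degrees(np.arctan2(R[1,1],R[0,1])); d=-(jaw-cur); t=(d+90)%180-90
        R=R@Ro.from_euler('z',t,degrees=True).as_matrix()
    s=R.T@(np.array([x,y,ztcp])-o["tcp_pos"])/1000
    print("t",round(o["clock"],2),"tcp",o["tcp_pos"].round(1),"jawdir",round(np.degrees(np.arctan2(R[1,1],R[0,1])),1),"turn",round(t,1),"shift",s.round(4),"q6",round(o["qpos"][5],2),"w",round(o["gripper_width"],3),"F",o["wrist_force"].round(1))
E
python3 - <<'E'
from h import *
np.set_printoptions(precision=1,suppress=True)
c=load("pics/top0.png"); d=load("pics/side0.png")
W=lambda px,z:world(c,[px],z)[0]
hb=W((293.5,131.9),66); cap=W((294.4,129.1),79); tip=W((286.4,146.8),77)
print("handle body",hb,"cap",cap,"tip",tip,"leverdir",np.degrees(np.arctan2(*(tip-hb)[1::-1])),np.linalg.norm(tip-hb))
fb=W((255,193.2),58); pe=W((261.8,183.2),69); print("float",fb,"pipe end",pe,np.degrees(np.arctan2(*(pe-fb)[1::-1])),np.linalg.norm(pe-fb))
print("aer",W((359.2,179.4),56)); print("blue",W((292.8,135.6),22)); print("cork",W((158.4,187.8),22))
print("white",world(c,[(336.9,165.9),(369.2,163.9),(372.7,196),(340,198)],22).mean(0))
# project to side for check
for n,p in dict(handlecap=(*hb[:2],79),floattop=(*fb[:2],77),aertop=(510,-260,56),blue=(*W((292.8,135.6),22),),steel=(478,-8.6,22),white=(518.4,-264.8,22),cork=(498,237.5,22)).items(): print(n,proj(d,p))
to(hb[0],hb[1],150,np.degrees(np.arctan2(*(tip-hb)[1::-1]))+90)
im=d["image"]; B=[(285,185,360,245),(215,185,265,230),(260,275,330,330),(205,135,255,170)]
cr=[cv2.resize(im[b[1]:b[1]+60,b[0]:b[0]+75],(400,300) if 0 else (375,300),interpolation=cv2.INTER_CUBIC) for b in B]
cv2.imwrite("pics/crop1.png",np.vstack([np.hstack(cr[:2]),np.hstack(cr[2:])])[:,:,::-1])
E
```

```text
handle body [ 633.3 -106.8   66. ] cap [ 636.5 -107.6   79. ] tip [592.5 -87.5  77. ] leverdir 154.70791108491753 46.43553282826906
float [481.1 -10.8  58. ] pipe end [504.1 -27.3  69. ] -35.62144618649998 30.352355357263963
aer [ 515.1 -268.    56. ]
blue [ 636.6 -109.9   22. ]
cork [500.  234.2  22. ]
white [ 516.9 -266.5   22. ]
handlecap [[324.  210.9]]
floattop [[242.6 193.9]]
aertop [[290.6 289.1]]
blue [[322.6 230.8]]
steel [[241.3 211.8]]
white [[294.5 301.6]]
cork [[228.5 152.2]]
t 0.1 tcp [283.4 584.4 238.3] jawdir 64.7 turn -0.6 shift [-0.6 -0.5  0.1] q6 -0.17 w 1.004 F [0.4 0.  0.2]
```

View pics/crop1.png

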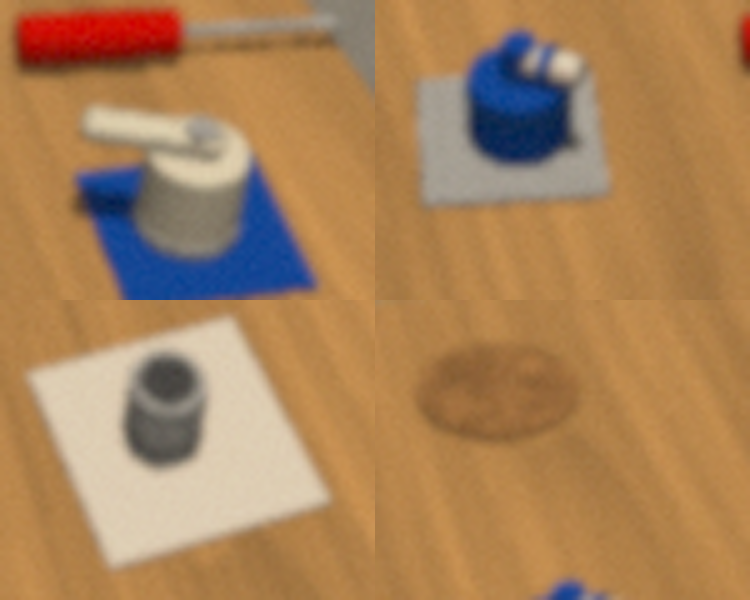

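```bash
python3 - <<'E'
from h import *
to(635,-107,150,64.7)
E
```

```text
t 0.1 tcp [283.4 584.4 238.3] jawdir 64.7 turn -0.6 shift [-0.6133 -0.4747  0.0888] q6 -0.17 w 1.004 F [0.4 0.  0.2]
```

Request:
{"method": "move_arm", "body": {
  "targets": [
    [[-0.03, -0.024, 0.004, 0, -1], [-0.03, -0.024, 0.004, 0, -1], [-0.03, -0.024, 0.004, 0, -1], [-0.03, -0.024, 0.004, 0, -1], [-0.03, -0.024, 0.004, 0, -1], [-0.03, -0.024, 0.004, 0, -1], [-0.03, -0.024, 0.004, 0, -1], [-0.03, -0.024, 0.004, 0, -1], [-0.03, -0.024, 0.004, 0, -1], [-0.03, -0.024, 0.004, 0, -1]]
  ],
  "grip_force": 30
}}

```text
clock: 1.1
tcp_pos: [449.0, 236.4, 198.8]
eef_rot: [-0.703, -3.061, 0.0]
wrist_force: [0.5, 0.3, 0.8]
gripper_width: 1.003
```

Request:
{"method": "move_arm", "body": {
  "targets": [
    [[-0.031, -0.024, 0.004, 0, -1], [-0.031, -0.024, 0.004, 0, -1], [-0.031, -0.024, 0.004, 0, -1], [-0.031, -0.024, 0.004, 0, -1], [-0.031, -0.024, 0.004, 0, -1], [-0.031, -0.024, 0.004, 0, -1], [-0.031, -0.024, 0.004, 0, -1], [-0.031, -0.024, 0.004, 0, -1], [-0.031, -0.024, 0.004, 0, -1], [0, 0, 0, 0, -1]]
  ]
}}

```text
clock: 2.1
tcp_pos: [606.5, -82.1, 162.4]
eef_rot: [-0.711, -3.06, 0.001]
wrist_force: [-0.5, -0.6, 0.1]
gripper_width: 1.001
```

```bash
python3 - <<'E'
from h import *
to(635,-107,42,64.7)
grab("side","pics/s1.png")
im=cv2.imread("pics/s1.png")[120:320,180:447]; cv2.imwrite("pics/s1c.png",cv2.resize(im,None,fx=3,fy=3))
E
```

```text
t 2.1 tcp [606.5 -82.1 162.4] jawdir 64.7 turn -0.8 shift [-0.0364 -0.0103  0.1204] q6 -1.43 w 1.001 F [-0.5 -0.6  0.1]
```

View pics/s1c.png

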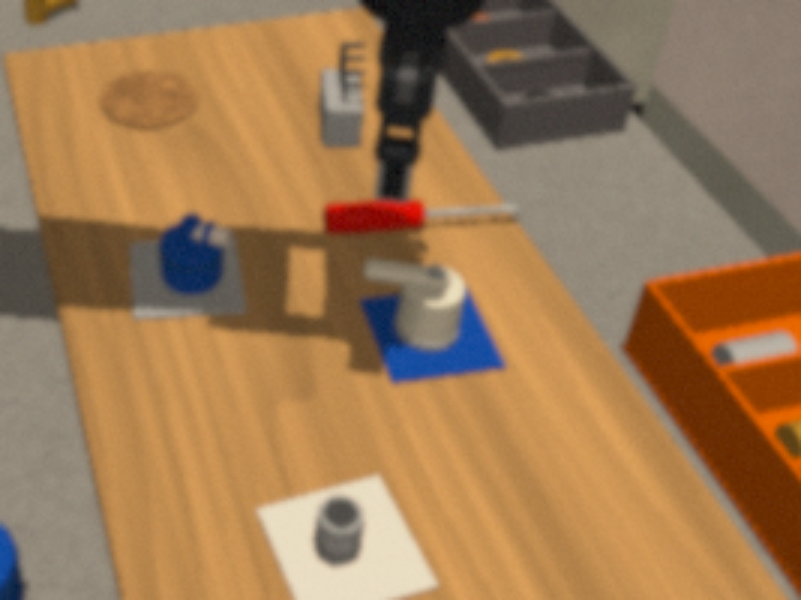

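Request:
{"method": "move_arm", "body": {
  "targets": [
    [[-0.018, -0.005, 0, -0.7, -1], [-0.018, -0.005, 0, 0, -1], [0, 0, 0.03, 0, -1], [0, 0, 0.03, 0, -1], [0, 0, 0.03, 0, -1], [0, 0, 0.02, 0, -1], [0, 0, 0.012, 0, -1], [0, 0, 0, 0, -1]]
  ]
}}

```text
clock: 2.95
tcp_pos: [632.2, -101.4, 39.4]
eef_rot: [-0.683, -3.062, -0.001]
wrist_force: [-1.6, 0.0, 0.6]
gripper_width: 1.0
```

```bash
python3 - <<'E'
from h import *
to(635,-107,40,64.7)
grab("side","pics/s2.png")
im=cv2.imread("pics/s2.png")[150:270,260:420]; cv2.imwrite("pics/s2c.png",cv2.resize(im,None,fx=4,fy=4))
E
```

```text
t 2.95 tcp [ 632.2 -101.4   39.4] jawdir 64.7 turn 0.2 shift [-0.005  -0.0039 -0.0006] q6 -1.47 w 1.0 F [-1.6  0.   0.6]
```

View pics/s2c.png

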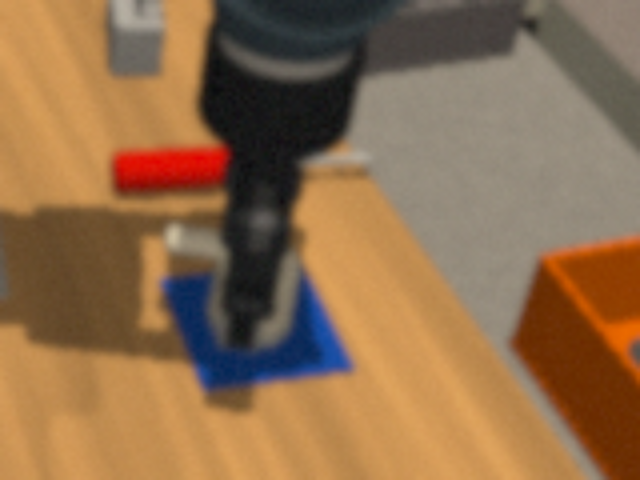

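Request:
{"method": "move_arm", "body": {
  "targets": [
    [[-0.005, -0.004, 0, 0, -1], [0, 0, 0, 0, -1], [0, 0, 0, 0, 1], [0, 0, 0, 0, 1], [0, 0, 0, 0, 1], [0, 0, 0, 0, 1], [0, 0, 0, 0, 1], [0, 0, 0, 0, 1]]
  ],
  "grip_force": 40
}}

```text
clock: 3.8
tcp_pos: [637.0, -108.6, 41.9]
eef_rot: [0.685, 3.065, -0.0]
wrist_force: [-0.2, 0.8, 3.9]
gripper_width: 0.505
```

Request:
{"method": "move_arm", "body": {
  "targets": [
    [[0, 0, 0, 0, 1], [0, 0, 0, 0, 1], [0, 0, -0.01, 0, 1], [0, 0, -0.03, 0, 1], [0, 0, -0.04, 0, 1], [0, 0, -0.04, 0, 1], [0, 0, -0.01, 0, 1], [0, 0, 0, 0, 1]]
  ]
}}

```text
clock: 4.6
tcp_pos: [637.4, -108.8, 173.1]
eef_rot: [0.684, 3.063, -0.001]
wrist_force: [0.2, 0.5, -1.1]
gripper_width: 0.507
```

```bash
python3 - <<'E'
from h import *
to(500,236,170)
E
```

```text
t 4.6 tcp [ 637.4 -108.8  173.1] jawdir 64.8 turn 0 shift [0.2711 0.2536 0.0023] q6 -1.48 w 0.507 F [ 0.2  0.5 -1.1]
```

Request:
{"method": "move_arm", "body": {
  "targets": [
    [[0.02, 0.019, 0, 0, 1], [0.03, 0.028, 0, 0, 1], [0.033, 0.031, 0, 0, 1], [0.033, 0.031, 0, 0, 1], [0.033, 0.031, 0, 0, 1], [0.033, 0.031, 0, 0, 1], [0.033, 0.031, 0, 0, 1], [0.03, 0.028, 0, 0, 1], [0.02, 0.019, 0, 0, 1], [0.006, 0.005, 0, 0, 1]]
  ]
}}

```text
clock: 5.6
tcp_pos: [496.3, 238.4, 168.1]
eef_rot: [-0.679, -3.062, 0.004]
wrist_force: [0.2, -0.4, -1.3]
gripper_width: 0.507
```

Request:
{"method": "move_arm", "body": {
  "targets": [
    [[0, 0, 0.03, 0, 1], [0, 0, 0.03, 0, 1], [0, 0, 0.03, 0, 1], [0, 0, 0, 0, 1]]
  ]
}}

```text
clock: 6.0
tcp_pos: [494.7, 234.7, 74.9]
eef_rot: [-0.684, -3.054, 0.009]
wrist_force: [-0.9, -1.2, -2.3]
gripper_width: 0.506
```

```bash
python3 - <<'E'
from h import *
to(500,236,42)
a=grab("side","pics/s3.png");grab("top","pics/t3.png")
i=cv2.imread("pics/s3.png")[100:200,170:300]; j=cv2.imread("pics/t3.png")[140:240,95:225]
cv2.imwrite("pics/s3c.png",np.hstack([cv2.resize(k,None,fx=3,fy=3) for k in(i,j)]))
E
```

```text
t 6.0 tcp [494.7 234.7  74.9] jawdir 64.8 turn 0 shift [-0.0046  0.0037  0.0328] q6 -0.89 w 0.506 F [-0.9 -1.2 -2.3]
```

View pics/s3c.png

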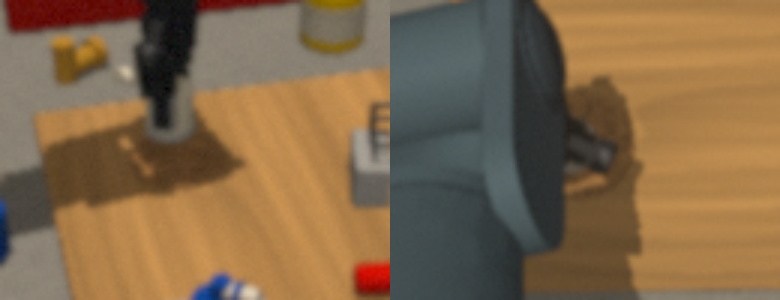

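Request:
{"method": "move_arm", "body": {
  "targets": [
    [[-0.005, 0.004, 0.018, 0, 1], [0, 0, 0.009, 0, 1], [0, 0, 0.004, 0, 1], [0, 0, 0, 0, 1], [0, 0, 0, 0, 1]]
  ]
}}

```text
clock: 6.6
tcp_pos: [506.0, 238.2, 51.0]
eef_rot: [0.685, 3.065, 0.001]
wrist_force: [-0.1, -0.4, -1.5]
gripper_width: 0.505
```

Request:
{"method": "move_arm", "body": {
  "targets": [
    [[0.004, -0.003, 0.006, 0, 1], [0, 0, 0.002, 0, 1], [0, 0, 0, 0, 1], [0, 0, 0, 0, 1]]
  ]
}}

```text
clock: 7.0
tcp_pos: [500.8, 237.2, 42.3]
eef_rot: [0.685, 3.066, 0.0]
wrist_force: [0.2, -0.3, -1.0]
gripper_width: 0.502
```

Request:
{"method": "move_arm", "body": {
  "targets": [
    [[0, 0, 0.001, 0, 1], [0, 0, 0, 0, 1], [0, 0, 0, 0, -1], [0, 0, 0, 0, -1], [0, 0, 0, 0, -1], [0, 0, 0, 0, -1], [0, 0, 0, 0, -1], [0, 0, 0, 0, -1]]
  ]
}}

```text
clock: 7.8
tcp_pos: [500.8, 237.1, 41.2]
eef_rot: [-0.685, -3.066, 0.0]
wrist_force: [-0.4, 0.1, 0.8]
gripper_width: 0.998
```

Request:
{"method": "move_arm", "body": {
  "targets": [
    [[0, 0, 0, 0, -1], [0, 0, -0.01, 0, -1], [0, 0, -0.03, 0, -1], [0, 0, -0.04, 0, -1], [0, 0, -0.04, 0, -1], [0, 0, 0, 0, -1], [0, 0, 0, 0, -1]]
  ]
}}

```text
clock: 8.5
tcp_pos: [501.6, 237.3, 163.2]
eef_rot: [0.684, 3.063, 0.002]
wrist_force: [0.4, 0.1, -0.9]
gripper_width: 1.0
```

```bash
python3 - <<'E'
from h import *
to(482,-10,150,54.4)
a=grab("side","pics/s4.png")
i=cv2.imread("pics/s4.png")[100:250,170:370]
cv2.imwrite("pics/s4c.png",cv2.resize(i,None,fx=3,fy=3))
E
```

```text
t 8.5 tcp [501.6 237.3 163.2] jawdir 54.4 turn 10.4 shift [-0.128  -0.2126  0.0129] q6 -0.89 w 1.0 F [ 0.4  0.1 -0.9]
```

View pics/s4c.png

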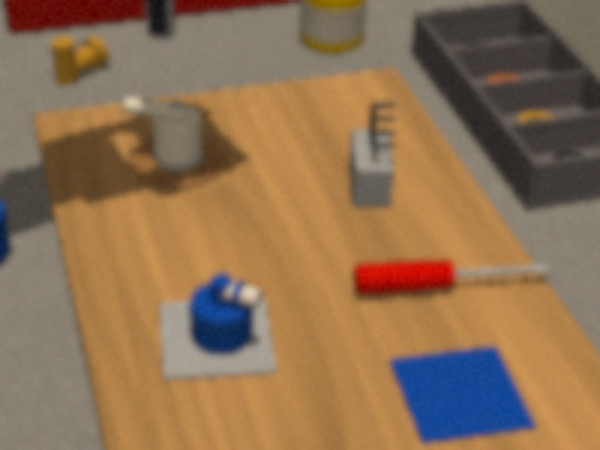

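Request:
{"method": "move_arm", "body": {
  "targets": [
    [[0, 0, 0, 5.2, -1], [0, 0, 0, 5.2, -1], [-0.016, -0.026, 0, 0, -1], [-0.02, -0.034, 0, 0, -1], [-0.02, -0.034, 0, 0, -1], [-0.02, -0.034, 0, 0, -1], [-0.02, -0.034, 0.01, 0, -1], [-0.018, -0.03, 0, 0, -1], [-0.014, -0.021, 0, 0, -1], [0, 0, 0, 0, -1]]
  ]
}}

```text
clock: 9.55
tcp_pos: [479.8, -12.6, 149.7]
eef_rot: [-0.965, -2.987, 0.001]
wrist_force: [0.3, -0.5, -0.3]
gripper_width: 0.999
```

Request:
{"method": "move_arm", "body": {
  "targets": [
    [[0, 0, 0.03, 0, -1], [0, 0, 0.03, 0, -1], [0, 0, 0, 0, -1], [0, 0, 0, 0, -1]]
  ]
}}

```text
clock: 9.95
tcp_pos: [480.2, -9.7, 90.7]
eef_rot: [-0.958, -2.989, -0.0]
wrist_force: [0.6, 0.1, 0.1]
gripper_width: 0.998
```

```bash
python3 - <<'E'
from h import *
to(482,-10,34,54.4)
c=load("pics/s4.png"); H=cv2.cvtColor(c["image"],cv2.COLOR_RGB2HSV)
m=((H[...,0]>100)&(H[...,0]<130)&(H[...,1]>120)).astype(np.uint8); m[:210]=0;m[:,:290]=0
k=cv2.findContours(m,0,1)[0]; k=max(k,key=cv2.contourArea)
print("blue",cv2.minAreaRect(world(c,k.reshape(-1,2),22)[:,:2].astype(np.float32)))
E
```

```text
t 9.95 tcp [480.2  -9.7  90.7] jawdir 54.4 turn 0.1 shift [-0.0018  0.0009  0.0567] q6 -1.21 w 0.998 F [0.6 0.1 0.1]
blue ((637.7470703125, -108.8956298828125), (79.51283264160156, 78.93700408935547), 86.08936309814453)
```

Request:
{"method": "move_arm", "body": {
  "targets": [
    [[-0.002, 0.001, 0.025, 0, -1], [0, 0, 0.02, 0, -1], [0, 0, 0.01, 0, -1], [0, 0, 0.002, 0, -1], [0, 0, 0, 0, -1], [0, 0, 0, 0, 1], [0, 0, 0, 0, 1], [0, 0, 0, 0, 1], [0, 0, 0, 0, 1], [0, 0, 0, 0, 1]]
  ],
  "grip_force": 30
}}

```text
clock: 10.95
tcp_pos: [483.9, -11.1, 35.2]
eef_rot: [0.96, 2.99, 0.0]
wrist_force: [-1.6, 0.1, 5.6]
gripper_width: 0.552
```

Request:
{"method": "move_arm", "body": {
  "targets": [
    [[0, 0, 0, 0, 1], [0, 0, 0, 0, 1], [0, 0, 0, 0, 1]]
  ]
}}

```text
clock: 11.25
tcp_pos: [483.9, -11.1, 35.3]
eef_rot: [0.96, 2.99, 0.0]
wrist_force: [-0.6, -0.1, 6.1]
gripper_width: 0.556
```

Request:
{"method": "move_arm", "body": {
  "targets": [
    [[0, 0, -0.01, 0, 1], [0, 0, -0.03, 0, 1], [0, 0, -0.04, 0, 1], [0, 0, -0.03, 0, 1], [0, 0, 0, 0, 1], [0, 0, 0, 0, 1]]
  ]
}}

```text
clock: 11.85
tcp_pos: [483.2, -10.9, 144.8]
eef_rot: [0.96, 2.99, 0.0]
wrist_force: [-0.4, 0.3, -1.0]
gripper_width: 0.551
```

```bash
python3 - <<'E'
from h import *
to(637,-109,144)
E
```

```text
t 11.85 tcp [483.2 -10.9 144.8] jawdir 54.4 turn 0 shift [-0.1822  0.0098  0.001 ] q6 -1.21 w 0.551 F [-0.4  0.3 -1. ]
```

Request:
{"method": "move_arm", "body": {
  "targets": [
    [[-0.02, 0.001, 0, 0, 1], [-0.035, 0.002, 0, 0, 1], [-0.036, 0.002, 0, 0, 1], [-0.036, 0.002, 0, 0, 1], [-0.032, 0.002, 0, 0, 1], [-0.018, 0.001, 0, 0, 1], [-0.005, 0, 0, 0, 1], [0, 0, 0, 0, 1], [0, 0, 0, 0, 1]]
  ]
}}

```text
clock: 12.75
tcp_pos: [635.6, -107.9, 143.0]
eef_rot: [-0.959, -2.989, -0.0]
wrist_force: [-1.0, -0.8, -1.3]
gripper_width: 0.553
```

Request:
{"method": "move_arm", "body": {
  "targets": [
    [[0, 0, 0.03, 0, 1], [0, 0, 0.03, 0, 1], [0, 0, 0.025, 0, 1], [0, 0, 0, 0, 1], [0, 0, 0, 0, 1], [0, 0, 0, 0, 1]]
  ]
}}

```text
clock: 13.35
tcp_pos: [638.0, -108.9, 61.4]
eef_rot: [0.959, 2.988, -0.0]
wrist_force: [-0.1, 0.1, -1.0]
gripper_width: 0.55
```

```bash
python3 - <<'E'
from h import *
to(637,-109,36)
E
```

```text
t 13.35 tcp [ 638.  -108.9   61.4] jawdir 54.4 turn 0 shift [ 0.0008 -0.0007  0.0254] q6 -1.29 w 0.55 F [-0.1  0.1 -1. ]
```

Request:
{"method": "move_arm", "body": {
  "targets": [
    [[0, 0, 0.015, 0, 1], [0, 0, 0.008, 0, 1], [0, 0, 0.002, 0, 1], [0, 0, 0, 0, 1], [0, 0, 0, 0, 1], [0, 0, 0, 0, 1]]
  ]
}}

```text
clock: 13.95
tcp_pos: [636.9, -108.7, 34.9]
eef_rot: [-0.96, -2.991, 0.0]
wrist_force: [-3.0, 0.4, 5.7]
gripper_width: 0.55
```

Request:
{"method": "move_arm", "body": {
  "targets": [
    [[0, 0, -0.001, 0, 1], [0, 0, 0, 0, -1], [0, 0, 0, 0, -1], [0, 0, 0, 0, -1], [0, 0, 0, 0, -1], [0, 0, 0, 0, -1], [0, 0, -0.02, 0, -1], [0, 0, -0.04, 0, -1], [0, 0, -0.04, 0, -1], [0, 0, 0, 0, -1]]
  ]
}}

```text
clock: 14.95
tcp_pos: [641.1, -110.1, 142.8]
eef_rot: [0.956, 2.979, -0.001]
wrist_force: [1.3, 0.0, 1.0]
gripper_width: 0.999
```

```bash
python3 - <<'E'
from h import *
to(514.5,-266.5,110)
E
```

```text
t 14.95 tcp [ 641.1 -110.1  142.8] jawdir 54.4 turn 0 shift [ 0.0123 -0.201   0.0319] q6 -1.29 w 0.999 F [1.3 0.  1. ]
```

Request:
{"method": "move_arm", "body": {
  "targets": [
    [[0.001, -0.02, 0, 0, -1], [0.002, -0.035, 0, 0, -1], [0.002, -0.036, 0, 0, -1], [0.002, -0.036, 0, 0, -1], [0.002, -0.035, 0, 0, -1], [0.001, -0.025, 0.01, 0, -1], [0, -0.011, 0.02, 0, -1], [0, 0, 0, 0, -1], [0, 0, 0, 0, -1], [0, 0, 0, 0, -1]]
  ]
}}

```text
clock: 15.95
tcp_pos: [514.5, -263.6, 106.1]
eef_rot: [0.958, 2.991, -0.0]
wrist_force: [0.6, 0.1, 0.6]
gripper_width: 1.001
```

```bash
python3 - <<'E'
from h import *
to(514.5,-266.5,33)
a=grab("side","pics/s5.png");b=grab("top","pics/t5.png")
i=cv2.imread("pics/s5.png")[170:340,200:370]; j=cv2.imread("pics/t5.png")[80:250,220:390]
cv2.imwrite("pics/s5c.png",np.hstack([cv2.resize(k,None,fx=2.3,fy=2.3) for k in(i,j)]))
print(proj(a,(637,-109,77)),proj(b,(637,-109,58)))
E
```

```text
t 15.95 tcp [ 514.5 -263.6  106.1] jawdir 54.5 turn 0 shift [-0.0016 -0.0024  0.0731] q6 -1.62 w 1.001 F [0.6 0.1 0.6]
[[325.94516925 212.03847092]] [[294.00653848 131.39822066]]
```

View pics/s5c.png

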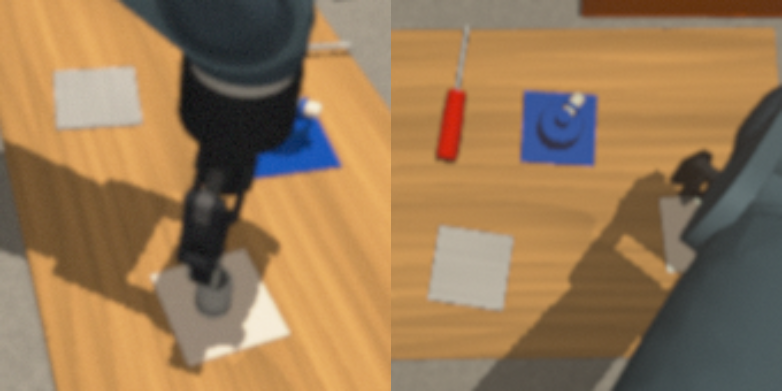

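Request:
{"method": "move_arm", "body": {
  "targets": [
    [[-0.002, -0.002, 0.03, 0, -1], [0, 0, 0.025, 0, -1], [0, 0, 0.012, 0, -1], [0, 0, 0.003, 0, -1], [0, 0, 0, 0, -1], [0, 0, 0, 0, -1], [0, 0, 0, 0, 1], [0, 0, 0, 0, 1], [0, 0, 0, 0, 1], [0, 0, 0, 0, 1]]
  ]
}}

```text
clock: 17.05
tcp_pos: [514.2, -266.8, 35.6]
eef_rot: [0.96, 2.991, -0.0]
wrist_force: [-0.1, -0.3, 1.2]
gripper_width: 0.33
```

Request:
{"method": "move_arm", "body": {
  "targets": [
    [[0, 0, 0, 0, 1], [0, 0, 0, 0, 1], [0, 0, 0, 0, 1], [0, 0, 0, 0, 1], [0, 0, 0, 0, 1]]
  ]
}}

```text
clock: 17.55
tcp_pos: [514.3, -266.9, 35.6]
eef_rot: [0.96, 2.991, -0.0]
wrist_force: [-1.1, 0.4, 5.0]
gripper_width: 0.32
```

Request:
{"method": "move_arm", "body": {
  "targets": [
    [[0, 0, -0.01, 0, 1], [0, 0, -0.03, 0, 1], [0, 0, -0.04, 0, 1], [0, 0, -0.03, 0, 1], [0, 0, 0, 0, 1], [0, 0, 0, 0, 1]]
  ]
}}

```text
clock: 18.15
tcp_pos: [514.1, -266.6, 145.6]
eef_rot: [0.96, 2.991, -0.0]
wrist_force: [-0.6, -1.2, -0.8]
gripper_width: 0.317
```

```bash
python3 - <<'E'
from h import *
np.set_printoptions(precision=2,suppress=True)
b=load("pics/t5.png");a=load("pics/s5.png")
g=cv2.cvtColor(b["image"],cv2.COLOR_RGB2HSV).astype(int)
m=((g[...,1]<60)&(g[...,2]>110)).astype(np.uint8); z=np.zeros_like(m); z[172:220,228:282]=m[172:220,228:282]
k=max(cv2.findContours(z,0,1)[0],key=cv2.contourArea); print("steel top",cv2.minAreaRect(world(b,k.reshape(-1,2),22)[:,:2].astype(np.float32)))
g=cv2.cvtColor(a["image"],cv2.COLOR_RGB2HSV).astype(int)
m=((g[...,1]<60)&(g[...,2]>110)).astype(np.uint8); z=np.zeros_like(m); z[190:232,218:268]=m[190:232,218:268]
k=max(cv2.findContours(z,0,1)[0],key=cv2.contourArea); print("steel side",cv2.minAreaRect(world(a,k.reshape(-1,2),22)[:,:2].astype(np.float32)))
print("float stem top",world(b,[(294.3,130.5)],77),proj(b,[(637,-109,77),(637,-109,22)]))
to(478,-8.5,145)
E
```

```text
steel top ((478.4378356933594, -8.873661041259766), (82.02848815917969, 82.37307739257812), 81.11116790771484)
steel side ((478.6591796875, -8.940895080566406), (82.01777648925781, 81.26033782958984), 81.40931701660156)
float stem top [[ 633.53 -107.52   77.  ]] [[294.88 129.13]
 [292.46 135.44]]
t 18.15 tcp [ 514.1 -266.6  145.6] jawdir 54.4 turn 0 shift [0.18 0.19 0.  ] q6 -1.62 w 0.317 F [-0.6 -1.2 -0.8]
```

Request:
{"method": "move_arm", "body": {
  "targets": [
    [[0.012, 0.012, 0, 0, 1], [0.022, 0.024, 0, 0, 1], [0.025, 0.026, 0, 0, 1], [0.025, 0.026, 0, 0, 1], [0.025, 0.026, 0, 0, 1], [0.025, 0.026, 0, 0, 1], [0.022, 0.024, 0, 0, 1], [0.015, 0.016, 0, 0, 1], [0.008, 0.009, 0, 0, 1], [0, 0, 0, 0, 1]]
  ]
}}

```text
clock: 19.15
tcp_pos: [477.1, -7.2, 143.9]
eef_rot: [-0.956, -2.99, 0.0]
wrist_force: [-0.6, 0.1, -1.0]
gripper_width: 0.32
```

Request:
{"method": "move_arm", "body": {
  "targets": [
    [[0, 0, 0.03, 0, 1], [0, 0, 0.03, 0, 1], [0, 0, 0.025, 0, 1], [0, 0, 0, 0, 1], [0, 0, 0, 0, 1], [0, 0, 0, 0, 1]]
  ]
}}

```text
clock: 19.75
tcp_pos: [479.7, -9.5, 61.7]
eef_rot: [0.96, 2.989, 0.0]
wrist_force: [0.4, -0.6, -0.7]
gripper_width: 0.315
```

```bash
python3 - <<'E'
from h import *
to(478.5,-8.9,35.6)
E
```

```text
t 19.75 tcp [479.7  -9.5  61.7] jawdir 54.4 turn 0 shift [ 0.0014 -0.0002  0.0261] q6 -1.21 w 0.315 F [ 0.4 -0.6 -0.7]
```

Request:
{"method": "move_arm", "body": {
  "targets": [
    [[0.001, 0, 0.015, 0, 1], [0, 0, 0.008, 0, 1], [0, 0, 0.002, 0, 1], [0, 0, 0, 0, 1], [0, 0, 0, 0, 1], [0, 0, 0, 0, 1]]
  ]
}}

```text
clock: 20.35
tcp_pos: [478.0, -8.3, 35.7]
eef_rot: [0.96, 2.99, 0.0]
wrist_force: [-0.5, -0.3, -0.8]
gripper_width: 0.315
```

Request:
{"method": "move_arm", "body": {
  "targets": [
    [[0, 0, 0, 0, 1], [0, 0, 0, 0, -1], [0, 0, 0, 0, -1], [0, 0, 0, 0, -1], [0, 0, 0, 0, -1], [0, 0, 0, 0, -1], [0, 0, -0.02, 0, -1], [0, 0, -0.04, 0, -1], [0, 0, -0.04, 0, -1], [0, 0, 0, 0, -1]]
  ]
}}

```text
clock: 21.35
tcp_pos: [481.7, -9.2, 141.2]
eef_rot: [0.956, 2.98, 0.001]
wrist_force: [1.5, 0.3, 0.6]
gripper_width: 1.002
```

```bash
python3 - <<'E'
from h import *
to(501,237,160,64.8)
E
```

```text
t 21.35 tcp [481.7  -9.2 141.2] jawdir 64.8 turn -10.4 shift [ 0.0871  0.231  -0.0193] q6 -1.2 w 1.002 F [1.5 0.3 0.6]
```

Request:
{"method": "move_arm", "body": {
  "targets": [
    [[0, 0, 0, -5.2, -1], [0, 0, 0, -5.2, -1], [0.008, 0.022, 0, 0, -1], [0.013, 0.035, 0, 0, -1], [0.014, 0.039, 0, 0, -1], [0.014, 0.039, 0, 0, -1], [0.014, 0.039, 0, 0, -1], [0.012, 0.033, 0, 0, -1], [0.008, 0.02, 0, 0, -1], [0.002, 0.005, 0, 0, -1]]
  ]
}}

```text
clock: 22.35
tcp_pos: [498.9, 239.7, 134.4]
eef_rot: [-0.68, -3.066, 0.001]
wrist_force: [-0.4, -0.2, 0.0]
gripper_width: 0.998
```

Request:
{"method": "move_arm", "body": {
  "targets": [
    [[0, 0, 0.01, 0, -1], [0, 0, 0, 0, -1], [0, 0, 0, 0, -1]]
  ]
}}

```text
clock: 22.65
tcp_pos: [499.0, 236.7, 124.3]
eef_rot: [-0.687, -3.064, 0.002]
wrist_force: [-0.8, 0.2, -0.3]
gripper_width: 0.998
```

```bash
python3 - <<'E'
from h import *
to(501,237,41.5,64.8)
a=grab("side","pics/s6.png");b=grab("top","pics/t6.png")
i=cv2.imread("pics/s6.png")[110:250,190:350]; j=cv2.imread("pics/t6.png")[100:240,220:380]
cv2.imwrite("pics/s6c.png",np.hstack([cv2.resize(k,None,fx=2.5,fy=2.5) for k in(i,j)]))
print(proj(b,[(637,-109,77),(637,-109,58),(478.5,-8.5,56)]),proj(a,[(637,-109,77),(478.5,-8.5,56)]))
E
```

```text
t 22.65 tcp [499.  236.7 124.3] jawdir 64.8 turn -0.1 shift [-0.0018  0.0013  0.0828] q6 -0.89 w 0.998 F [-0.8  0.2 -0.3]
[[294.87506939 129.13176015]
 [294.00653848 131.39822066]
 [254.06620637 194.37677149]] [[325.94516925 212.03847092]
 [241.29334793 200.62640784]]
```

View pics/s6c.png

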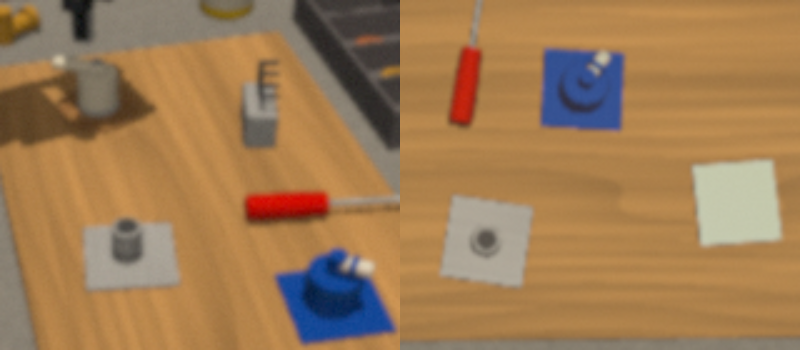

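Request:
{"method": "move_arm", "body": {
  "targets": [
    [[-0.001, 0.001, 0.03, 0, -1], [0, 0, 0.03, 0, -1], [0, 0, 0.016, 0, -1], [0, 0, 0.006, 0, -1], [0, 0, 0, 0, -1], [0, 0, 0, 0, -1], [0, 0, 0, 0, 1], [0, 0, 0, 0, 1], [0, 0, 0, 0, 1], [0, 0, 0, 0, 1]]
  ],
  "grip_force": 40
}}

```text
clock: 23.75
tcp_pos: [501.5, 238.5, 44.2]
eef_rot: [0.685, 3.065, 0.001]
wrist_force: [-0.4, 0.4, 4.2]
gripper_width: 0.499
```

Request:
{"method": "move_arm", "body": {
  "targets": [
    [[0, 0, 0, 0, 1], [0, 0, 0, 0, 1], [0, 0, 0, 0, 1], [0, 0, 0, 0, 1]]
  ]
}}

```text
clock: 24.15
tcp_pos: [501.5, 238.5, 44.2]
eef_rot: [0.685, 3.065, 0.001]
wrist_force: [-0.9, -0.6, 5.9]
gripper_width: 0.501
```

Request:
{"method": "move_arm", "body": {
  "targets": [
    [[0, 0, -0.01, 0, 1], [0, 0, -0.03, 0, 1], [0, 0, -0.04, 0, 1], [0, 0, -0.04, 0, 1], [0, 0, -0.01, 0, 1], [0, 0, 0, 0, 1], [0, 0, 0, 0, 1]]
  ]
}}

```text
clock: 24.85
tcp_pos: [499.6, 238.1, 171.5]
eef_rot: [-0.684, -3.063, 0.002]
wrist_force: [-0.4, 0.3, -1.9]
gripper_width: 0.501
```

```bash
python3 - <<'E'
from h import *
b=load("pics/t6.png");a=load("pics/s6.png")
g=cv2.cvtColor(b["image"],cv2.COLOR_RGB2HSV).astype(int)
def rect(c,box,f,z=22):
    g=cv2.cvtColor(c["image"],cv2.COLOR_RGB2HSV).astype(int); m=f(g).astype(np.uint8); n=np.zeros_like(m); x0,y0,x1,y1=box; n[y0:y1,x0:x1]=m[y0:y1,x0:x1]
    k=max(cv2.findContours(n,0,1)[0],key=cv2.contourArea); return cv2.minAreaRect(world(c,k.reshape(-1,2),z)[:,:2].astype(np.float32))
print("white top",rect(b,(325,155,385,205),lambda g:(g[...,1]<60)&(g[...,2]>150)))
print("dark disc",rect(b,(246,188,262,202),lambda g:(g[...,2]<95),56))
print("darkblue",rect(b,(276,118,311,154),lambda g:(g[...,2]<110)&(g[...,1]>100),40))
print(b["image"][118:150,294,2], b["image"][134,278:312,2])
to(517,-266,165)
E
```

```text
white top ((517.7713623046875, -265.1763610839844), (83.27793884277344, 81.97128295898438), 4.243151664733887)
dark disc ((476.9560852050781, -8.348006248474121), (10.424635887145996, 10.405426025390625), 44.71158218383789)
darkblue ((618.9129028320312, -101.00540924072266), (46.88505935668945, 22.267684936523438), 65.54622650146484)
[ 78  94 127 143 146 142 137 126 124 135 143 146 147 146 136 106  85 105
 132 146 149 149 145 121  92  71  88 124 143 147 148 147] [148 147 146 146 136 109  92 109 138 146 149 147 142 123 100  86  85  93
 112 133 144 148 148 146 141 134 139 145 147 147 138 103  75  73]
t 24.85 tcp [499.6 238.1 171.5] jawdir 64.8 turn 0 shift [-0.2303 -0.4487  0.0068] q6 -0.89 w 0.501 F [-0.4  0.3 -1.9]
```

Request:
{"method": "move_arm", "body": {
  "targets": [
    [[-0.01, -0.02, 0, 0, 1], [-0.016, -0.031, 0, 0, 1], [-0.02, -0.039, 0, 0, 1], [-0.02, -0.039, 0, 0, 1], [-0.02, -0.039, 0, 0, 1], [-0.02, -0.039, 0, 0, 1], [-0.02, -0.039, 0, 0, 1], [-0.02, -0.039, 0, 0, 1], [-0.02, -0.039, 0, 0, 1], [-0.02, -0.039, 0, 0, 1]]
  ]
}}

```text
clock: 25.85
tcp_pos: [512.9, -170.3, 170.3]
eef_rot: [-0.684, -3.061, -0.003]
wrist_force: [1.2, 0.4, -1.3]
gripper_width: 0.501
```

Request:
{"method": "move_arm", "body": {
  "targets": [
    [[-0.018, -0.036, 0, 0, 1], [-0.015, -0.028, 0, 0, 1], [-0.01, -0.02, 0, 0, 1], [0, 0, 0.02, 0, 1], [0, 0, 0.03, 0, 1], [0, 0, 0.03, 0, 1], [0, 0, 0, 0, 1], [0, 0, 0, 0, 1], [0, 0, 0, 0, 1]]
  ]
}}

```text
clock: 26.75
tcp_pos: [518.4, -264.0, 94.3]
eef_rot: [0.684, 3.065, -0.001]
wrist_force: [-0.1, -0.1, -0.6]
gripper_width: 0.508
```

```bash
python3 - <<'E'
from h import *
b=load("pics/t6.png")
print(world(b,[(294,143)],22), world(b,[(293.5,134)],77),world(b,[(284,134)],58))
to(517.5,-265.5,43.5)
E
```

```text
[[ 616.7439948  -112.65661158   22.        ]] [[ 624.67274946 -105.39881704   77.        ]] [[630.28470212 -83.79538222  58.        ]]
t 26.75 tcp [ 518.4 -264.    94.3] jawdir 64.8 turn 0 shift [ 0.0003 -0.0017  0.0508] q6 -1.8 w 0.508 F [-0.1 -0.1 -0.6]
```

Request:
{"method": "move_arm", "body": {
  "targets": [
    [[0, -0.002, 0.025, 0, 1], [0, 0, 0.016, 0, 1], [0, 0, 0.007, 0, 1], [0, 0, 0.002, 0, 1], [0, 0, 0, 0, 1], [0, 0, 0, 0, 1], [0, 0, 0, 0, 1]]
  ]
}}

```text
clock: 27.45
tcp_pos: [517.5, -265.7, 44.1]
eef_rot: [0.684, 3.065, -0.001]
wrist_force: [-0.7, 0.2, 1.8]
gripper_width: 0.503
```

Touching down; release and retreat.

Request:
{"method": "move_arm", "body": {
  "targets": [
    [[0, 0, 0, 0, 1], [0, 0, 0, 0, -1], [0, 0, 0, 0, -1], [0, 0, 0, 0, -1], [0, 0, 0, 0, -1], [0, 0, 0, 0, -1], [0, 0, 0, 0, -1], [0, 0, -0.02, 0, -1], [0, 0, -0.04, 0, -1], [0, 0, -0.04, 0, -1]]
  ]
}}

```text
clock: 28.45
tcp_pos: [516.3, -264.9, 143.6]
eef_rot: [-0.685, -3.064, -0.002]
wrist_force: [1.1, -0.6, 0.2]
gripper_width: 0.999
```

Request:
{"method": "move_arm", "body": {
  "targets": [
    [[0, 0, -0.04, 0, -1], [0.02, 0.04, 0, 0, -1], [0.02, 0.04, 0, 0, -1], [0.02, 0.04, 0, 0, -1], [0.02, 0.04, 0, 0, -1], [0.02, 0.04, 0, 0, -1], [0.02, 0.04, 0, 0, -1], [0.02, 0.04, 0, 0, -1], [0.02, 0.04, 0, 0, -1], [0.02, 0.04, 0, 0, -1]]
  ]
}}

```text
clock: 29.45
tcp_pos: [506.9, 138.8, 183.5]
eef_rot: [0.685, 3.065, 0.0]
wrist_force: [0.4, 0.1, 0.1]
gripper_width: 1.0
```

Request:
{"method": "move_arm", "body": {
  "targets": [
    [[0.02, 0.04, 0, 0, -1], [0.02, 0.04, 0, 0, -1], [0, 0, 0, 0, -1], [0, 0, 0, 0, -1], [0, 0, 0, 0, -1]]
  ]
}}

```text
clock: 29.95
tcp_pos: [505.1, 225.6, 183.2]
eef_rot: [-0.686, -3.066, 0.001]
wrist_force: [0.3, -0.3, 0.2]
gripper_width: 0.998
```

```bash
python3 - <<'E'
from h import *
np.set_printoptions(precision=1,suppress=True)
to(500,236,200)
a=grab("side","pics/s7.png");b=grab("top","pics/t7.png")
i=cv2.imread("pics/s7.png")[180:340,200:360]; j=cv2.imread("pics/t7.png")[90:250,228:388]
cv2.imwrite("pics/s7c.png",np.hstack([cv2.resize(k,None,fx=2.5,fy=2.5) for k in(i,j)]))
print(proj(b,[(517.5,-265.5,66),(517.5,-265.5,79)]),proj(a,[(517.5,-265.5,79),(517.5,-265.5,66)]))
E
```

```text
t 29.95 tcp [505.1 225.6 183.2] jawdir 64.8 turn 0 shift [ 0.  0. -0.] q6 -0.92 w 0.998 F [ 0.3 -0.3  0.2]
[[359.3 177.8]
 [360.9 176.9]] [[296.7 282.8]
 [296.1 287.3]]
```

View pics/s7c.png

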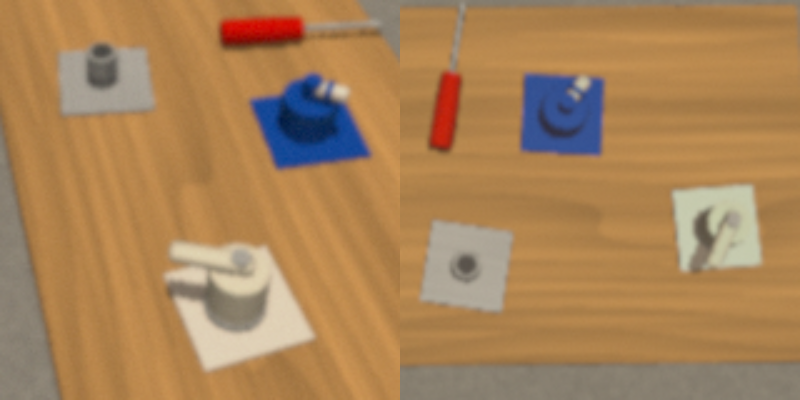

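```bash
python3 -c "
from station import order; print(order.finish_job())"
```

```text
the job is handed in; nothing more can be done
None
```

The job is done and handed in at about 30 s, well inside the 104 s limit; the hand-in gave no verdict.

- **Moves:** I set the tap handle upright on the cork and released it. Then I took the float valve to the blue mat, the aerator to the steel mat, and last the handle from the cork to the white mat.
- **Final pictures:** All three parts stand upright and released on their own mats. The gripper is open and clear of everything, about 18 cm up. No force I read came near a limit; the highest was about 6 N at the wrist.
- **Tap handle:** It agrees with the white mat's centre to about 1 mm in both views.
- **Aerator:** It is within about 2–3 mm of the steel mat's centre.
- **Float valve:** The two views disagreed. The side view and the float's lower edge put it within about 4 mm of the blue mat's centre. My by-eye reading of its stem in the top view was about 3 pixels off (roughly 8 mm); I took that as a misread of blue on blue. Either way it is inside the 15 mm limit.
- **Bystanders:** The screwdriver looks unmoved in the last pictures. The hex key holder was last seen standing in place just before the final carry, which did not go near it. I did not measure either one again.
- **Cork:** It was not in the last picture crops. I count it as empty because the handle was lifted from it and seen on the white mat.

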